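# Move a hot porcelain tray with a flat lifter

## Task

The porcelain tray is too hot to touch: slide the blade of the flat lifter under it, lift it off its stand and carry it level to the empty stand. Lower it so that it lies flat and centred across both rails of that stand, square to it, with the lifter's blade down on the worktop clear of the tray, and let go of the lifter, standing upright; it may stay under the tray or be drawn out first.

Things in the scene. Friction and masses are not known exactly. Their poses are not given: they have to be found in the camera images.
- lifter_grip (a point): Flat lifter: steel blade 150x50x3 mm lying flat, black upright handle near its rear, 0.16 kg. Point: in the handle, 80 mm above the blade's underside. x: along the blade to its front edge, 125 mm ahead of this point (blade ends 25 mm behind it); z up. Black handle: 32 mm along x, 16 mm thick along y (grasp across y, from above), from 44 to 110 mm above the underside.
- tray_center (a point): White porcelain tray, 80 mm along its x, 116 mm along its y, 14 mm high, shallow, flat underneath, with two cross walls that make three compartments; empty, about 0.12 kg. Point: its centre, 7 mm above its underside. At the start it lies across both rails of one stand, its x nearly along the rails, its underside 30 mm above the worktop.
- stand_from_top (a point): Fixed stand that holds the tray at the start: two dark steel rails along its x, 30 mm high, tops from 38 to 62 mm either side of the midline; 76 mm gap between, open down to the worktop and at the -x end. Point: on the midline at rail-top height, 50 mm from the rails' -x ends; a bar 16 mm high closes the +x end 66 mm from it. x: along the rails, away from the robot; z up.
- stand_to_top (a point): The empty stand, fixed, of the same make as the other; point and axes likewise. One stand is on the left, one on the right, either way round. A hotplate about 115 mm tall stands at the back between them: carry the blade over or in front of it.
There are look-alikes about, which are no part of the job. What is shaped like the part that bears stand_to_top but turquoise is not meant.

How it is judged:
On the way:
1. the tray is carried on the lifter's blade, clear of its stand (height (world z) of tray_center above 0.05 m and contact force between lifter and tray above 0.3 N and contact force between tray and stand_from below 0.05 N), for 0.2 s.
At the end, for the whole second after the job is handed in: The tray lies flat at rest on both rails of the stand that was empty, its centre within 18 mm of the stand's point and its sides within 11 degrees of the rails (either way round); the lifter stands upright on the worktop, at rest, let go and not touching the tray (horizontal distance between tray_center and stand_to_top below 0.018 m and z of tray_center in the frame of stand_to_top between 0.003 and 0.011 m and angle between the x axis of tray_center and the x axis of stand_to_top, either way round below 0.2 rad and angle between tray_center's own z axis and vertical below 0.06 rad and contact force between lifter and tray below 0.05 N and height (world z) of lifter_grip below 0.09 m and angle between lifter_grip's own z axis and vertical below 0.1 rad and linear speed of each of tray, lifter below 0.02 m/s).
It fails at once if the robot touches the hot tray (contact force between any of the fingers, the arm and tray above 0.3 N).
It fails at once if the tray is tipped by more than 23 degrees (angle between tray_center's own z axis and vertical above 0.4 rad).
It also fails if it takes over 58 s, if anything falls off the work surface, if the arm or the gripper's body presses on something with over 40 N, if the wrist force passes 120 N, or if a joint passes its speed limit or range.

## Robot

A 6-joint arm with a two-finger parallel gripper is mounted at the origin on a cart in front of the work surface, level with it; the furniture and walls round the work are solid. World frame = base frame: x ahead of the robot, y to its left, z up, the work surface at z = 0. Lengths are in m, angles in rad, forces in N, time in s.
With the tool pointing down it reaches from about 0.25 to 0.85 m from the base axis. Payload 12.5 kg.
Tool frame: the origin (TCP) lies on the centre line of the jaws, within the pads' length; the fingertips stand 8 mm ahead of it and the grasp point (between the pads) lies 11 mm behind it; z points along the fingers, x is the direction in which the jaws open and shut, and the axes are right-handed (so a half turn about z gives the same grasp; the last joint's range is limited). The gripper opens to 93 mm and grips with 3 to 60 N. Pads are 15 mm wide; open, the fingers measure 128 mm over their backs; the gripper's body (75 mm by 188 mm) begins 65 mm behind the grasp point.
Start: joints at [-1.426, 0.351, 1.652, -0, 1.139, -0.085], TCP at [0.125, -0.536, 0.227] pointing down, gripper open.
Joint ranges: [-2.75, 2.75], [-0.79, 2.1], [0.01, 2.65], [-1.57, 4.71], [0.07, 3.14], [-2.87, 2.87]. Speed limits (rad/s): [2.22, 2.22, 2.79, 3.14, 3.14, 3.14].

## Interface

Orientations are given as a 3x3 rotation matrix whose columns are the frame's x, y, z axes.
In Python, from bench import bot gives the robot as it stands. The module is installed in compiled form; this text tells all that it offers.
- The arm moves only by the tool move_arm, never from a script. Its argument "deltas" is one flat list of numbers, 5 for each row, row after row: the shift along the world's x, y, z in m, then the turn about the world's z in degrees, then the gripper's target within -1 to 1 (fully open at 1, half-way at 0, shut at -1). In form: [tx, ty, tz, turn, gripper, tx, ty, tz, turn, gripper, ...]. A call has 1 to 12 rows; each row is the pose to reach, as a shift and turn from the pose commanded when the call began; what a row does not reach only later rows make up. A row lasts 1/12 s, in which the tool goes at most 41.7 mm and 7.16 degrees, less where a joint would pass 70% of its speed; a pose out of reach is approached as far as the arm can. A call with a gripper value outside its range is refused whole. The fingers move at their own pace and stop on an object; "force" is the grip in N (left out, the last holds). Time passes only in rows, so rows that repeat a pose let the fingers close. It gives the time, the measured TCP pose, the force and the opening at its end, in the units of the state.
- bot.read_state(): the state, without advancing time (a new reading comes with each control period).
- bot.grab_frame(name): name is "scene" or "top"; returns a dict with "pixels" (384x512x3 uint8, red, green, blue), "fx", "fy", "cx", "cy" (pixels), "origin" and "rotation" of the camera in the world. Camera axes: x right, y down, z forward; pixel columns grow to the right and rows downward; lengths in m; the calibration is good to about 2 mm. A picture is of the moment at which its call begins. There is no depth.
- bot.sign_off(): hands the job in, once; it reports no verdict.
Trained networks look in the newest picture that a camera, given by its name, has taken for a name from the list of things; names that differ only in an ending like _2 or _b are one class to them, and where a whole thing is asked for, a point or a joint stands for the part that bears it (a point fixed in the world has none). Each returns a list of dicts, best first, with "p" (0 to 1); they miss things now and then, are a little off and sometimes report something else, mostly with a low value. They report only what shows in the picture. A call takes as long as a camera call. They do not tell look-alikes from the thing itself.
- bot.search_frame(camera, name): "point" ([row, column] in pixels, amid what is visible of it).
The state is a dict: "time": time; "joint_pos": joint angles; "joint_vel": joint speeds; "effort": joint torques, N m; "tcp_pos": TCP position; "tcp_rot": TCP orientation; "ft_force": force on the tool from outside, world axes, zero at the start; "torque": the same for the moment, N m; "opening": opening from 0.0 (shut) to 1.0 (fully open).
Only numpy, scipy, OpenCV 4.12 (cv2) and the standard library are available. Lean on these libraries where they do the work, as an engineer would, in place of code of your own. Each camera call takes 0.05 s, during which the arm holds its last target.

## Working session

There is one attempt and no reset: what is moved stays moved. The work goes in short steps, Python scripts to look and compute and a tool call to move; the robot and the scene stay as the last step left them, time stands still between calls to the robot, and variables do not carry over. Pictures are saved under pics/ and viewed, and the job is handed in when it is done.

Besides the shell and the picture viewer there is one more tool, called after "Call:" by a JSON object that holds its "fn" and its "kwargs". move_arm: Moves the arm, as the interface text tells. Its arguments: {"type":"object","properties":{"deltas":{"type":"array","items":{"type":"number"}},"force":{"type":"number"}},"required":["deltas"]}

```bash
mkdir -p pics; cat > h.py <<'E'
import numpy as np, cv2
from bench import bot
def grab(n,f):
    d=bot.grab_frame(n); cv2.imwrite('pics/'+f,cv2.cvtColor(d['pixels'],cv2.COLOR_RGB2BGR)); return d
def w(d,rc,z):
    r,c=rc; v=np.array([(c-d['cx'])/d['fx'],(r-d['cy'])/d['fy'],1.]); v=np.array(d['rotation'])@v
    o=np.array(d['origin']); return o+v*(z-o[2])/v[2]
def pix(d,p):
    q=np.array(d['rotation']).T@(np.array(p)-np.array(d['origin'])); return (d['cy']+d['fy']*q[1]/q[2], d['cx']+d['fx']*q[0]/q[2])
E
python3 - <<'E'
from h import *
print(bot.read_state())
for n in('scene','top'):
    d=grab(n,n+'0.png'); print(n,d['origin'],d['rotation'],d['fx'],d['cx'],d['cy'])
    for t,z in(('lifter_grip',.08),('tray_center',.037),('stand_from_top',.03),('stand_to_top',.03)):
        for k in bot.search_frame(n,t): print(n,t,k,w(d,k['point'],z))
E
```

```text
{'time': 0.0, 'joint_pos': array([-1.42555456e+00,  3.51252178e-01,  1.65239597e+00, -4.32523078e-06,
        1.13906234e+00, -8.45984690e-02]), 'joint_vel': array([-0.00014149,  0.00037133,  0.00122857,  0.00192298, -0.00157081,
       -0.00055224]), 'effort': array([ 8.03328312e-04, -4.97327507e+01, -2.85255146e+01,  6.99421903e-02,
        2.57246371e-02, -1.27176199e-04]), 'tcp_pos': array([ 0.12528132, -0.53522007,  0.22610337]), 'tcp_rot': array([[ 2.27823631e-01, -9.73702401e-01, -1.65672803e-04],
       [-9.73701778e-01, -2.27823673e-01,  1.10549469e-03],
       [-1.11416702e-03, -9.05419110e-05, -9.99999375e-01]]), 'ft_force': array([ 0.5497364 , -0.37966819,  0.17540626]), 'torque': array([ 0.01850649, -0.0023399 ,  0.01545126]), 'opening': 0.9971313501968548}
scene [-0.20065285  0.95891654  1.04030483] [[-0.82231771 -0.3446709   0.45276434]
 [-0.568844    0.47766383 -0.66951756]
 [ 0.01449407 -0.80810843 -0.58885541]] 435.27189547671145 259.38171546622533 191.70278981059528
scene lifter_grip {'point': [226.3, 266.5], 'p': 0.97} [0.40525849 0.01625807 0.08      ]
scene tray_center {'point': [245.3, 183.5], 'p': 0.56} [0.60339744 0.21607124 0.037     ]
scene stand_from_top {'point': [257.5, 171.1], 'p': 0.63} [0.60233209 0.27692942 0.03      ]
scene stand_to_top {'point': [183.0, 244.1], 'p': 0.74} [ 0.66039755 -0.20277298  0.03      ]
top [0.19199592 0.01328944 1.81931288] [[-0.4343319  -0.88009196  0.19181746]
 [-0.90074791  0.42507653 -0.08923647]
 [-0.0030008  -0.21153742 -0.97736529]] 469.7984973109456 254.8526331692416 184.01695124279405
top lifter_grip {'point': [216.9, 238.9], 'p': 0.55} [ 0.44615035 -0.0373743   0.08      ]
top tray_center {'point': [214.1, 161.5], 'p': 0.57} [0.59111951 0.22380281 0.037     ]
top stand_from_top {'point': [205.5, 149.3], 'p': 0.58} [0.64397803 0.25379295 0.03      ]
top stand_to_top {'point': [156.4, 363.1], 'p': 0.75} [ 0.45786296 -0.58295183  0.03      ]
```

```bash
python3 - <<'E'
import cv2
a=cv2.imread('pics/top0.png');cv2.imwrite('pics/top0c.png',cv2.resize(a[100:320,100:420],(800,550),interpolation=cv2.INTER_CUBIC))
a=cv2.imread('pics/scene0.png');cv2.imwrite('pics/scene0c.png',cv2.resize(a[100:340,100:420],(800,600),interpolation=cv2.INTER_CUBIC))
E
```

```text
(no output)
```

View pics/top0.png

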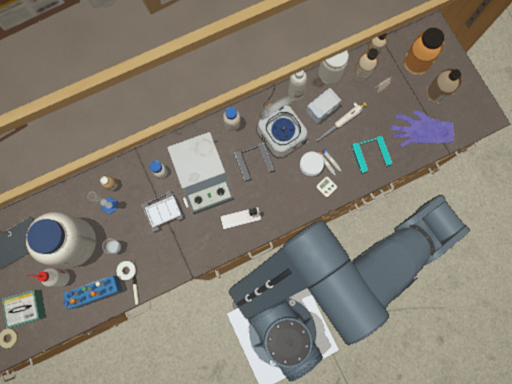

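View pics/scene0.png

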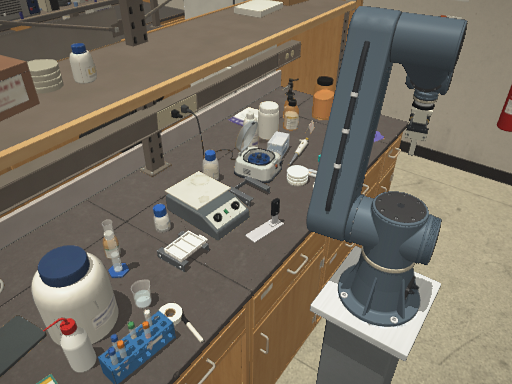

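View pics/top0c.png

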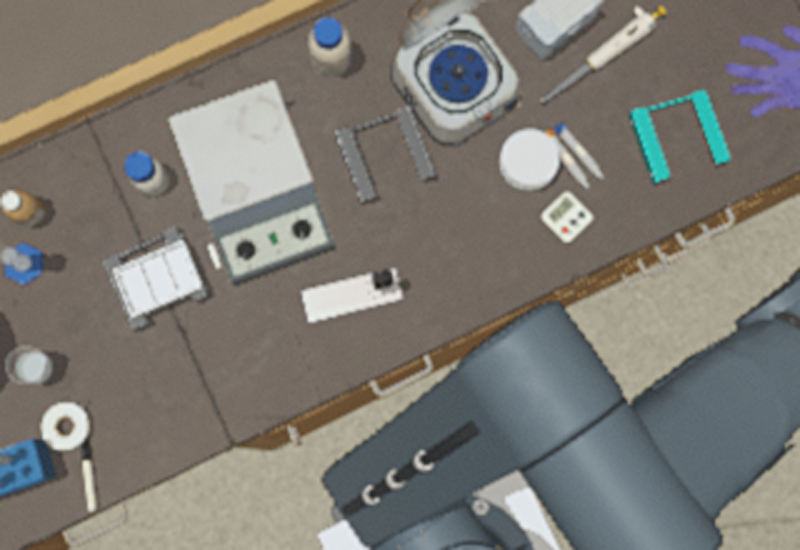

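View pics/scene0c.png

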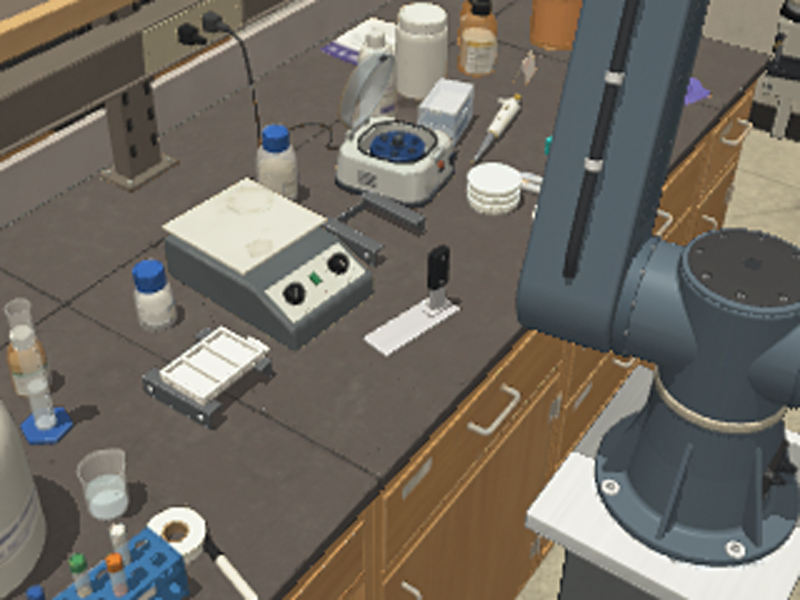

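The top picture shows the tray on the left stand around (col 162, row 211). The empty dark stand is at about (253, 160), and the turquoise decoy is at (373, 154). The lifter blade runs from (221, 220) to (261, 212), with its handle near (253, 211), so its front points left (+y). The network's best stand_to hit in the top view is the decoy. Next I'll zoom in for the corners.

```bash
python3 - <<'E'
import cv2
def crop(n,r0,c0,h,w,k,o):
    a=cv2.imread(f'pics/{n}.png')[r0:r0+h,c0:c0+w]; a=cv2.resize(a,None,fx=k,fy=k,interpolation=cv2.INTER_CUBIC)
    for i in range(0,h,10):
        cv2.line(a,(0,i*k),(w*k,i*k),(0,200,255),1) if i%10==0 else 0; cv2.putText(a,str(r0+i),(0,i*k+10),0,.35,(0,255,255),1)
    for i in range(0,w,10):
        cv2.line(a,(i*k,0),(i*k,h*k),(0,200,255),1); cv2.putText(a,str(c0+i),(i*k,10),0,.35,(0,255,255),1)
    cv2.imwrite('pics/'+o,a)
crop('top0',185,135,50,60,12,'c1.png');crop('top0',130,225,60,60,10,'c2.png');crop('top0',200,210,40,60,12,'c3.png')
crop('scene0',225,150,50,70,11,'c4.png');crop('scene0',190,235,60,60,10,'c5.png');crop('scene0',170,225,40,50,12,'c6.png')
E
```

```text
(no output)
```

View pics/c1.png

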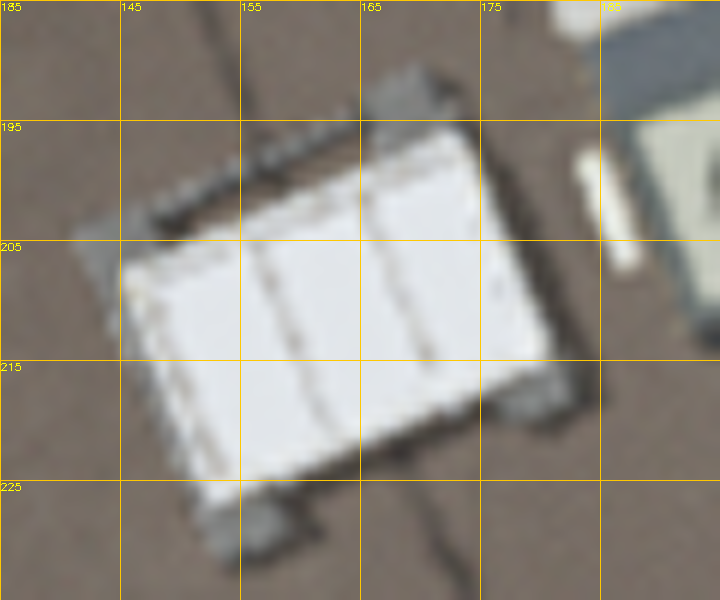

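View pics/c2.png

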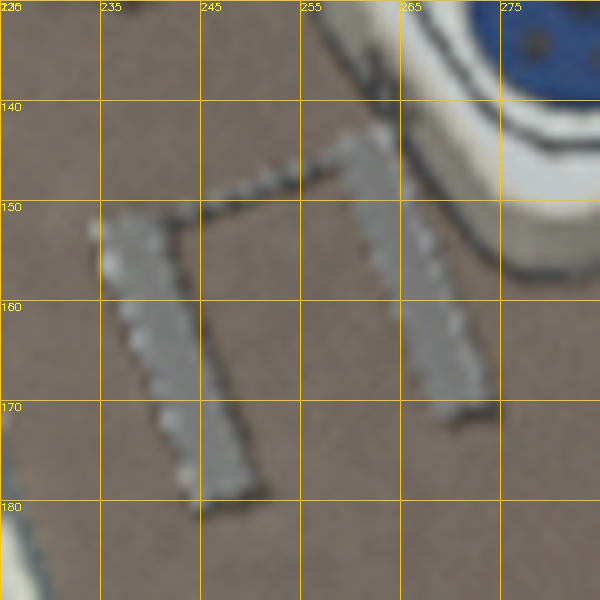

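View pics/c3.png

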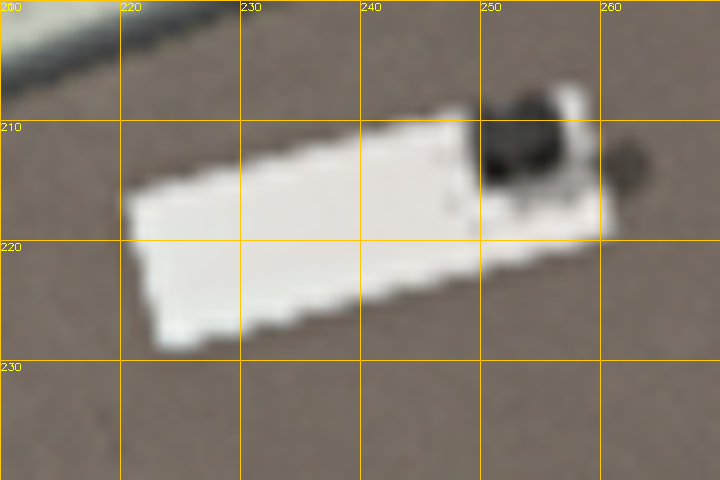

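View pics/c4.png

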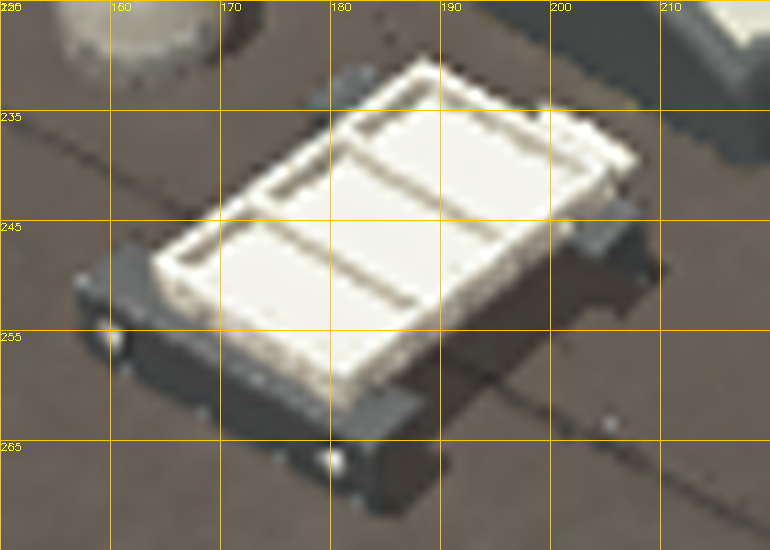

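View pics/c5.png

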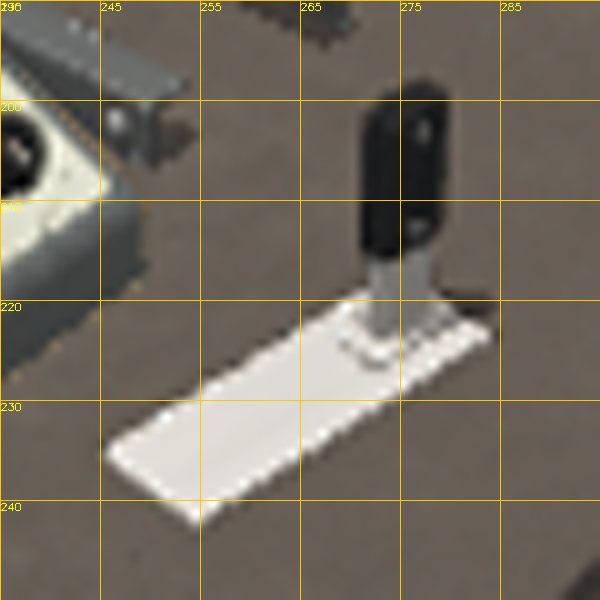

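View pics/c6.png

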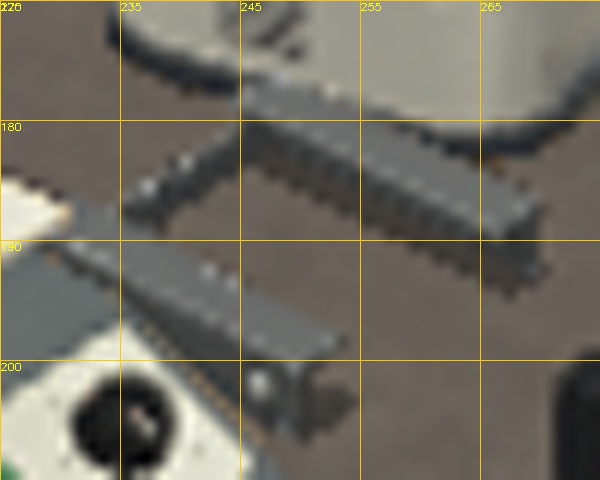

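```bash
cat > fit.py <<'E'
from h import *
from scipy.optimize import least_squares
def fit(views,obs,x0,off=-0.5,fs=None):
    # obs: (view, (col,row), local xyz)
    def res(p):
        c,s=np.cos(p[2]),np.sin(p[2]); o=[]
        for v,(cc,rr),l in obs:
            P=[p[0]+c*l[0]-s*l[1],p[1]+s*l[0]+c*l[1],l[2]]
            r,q=pix(views[v],P); o+=[q-cc-off,r-rr-off]
        return np.array(o)
    s=least_squares(res,x0,loss='soft_l1')
    return s.x,res(s.x).reshape(-1,2)
E
cat > m.py <<'E'
from fit import *
V={'t':bot.grab_frame('top'),'s':bot.grab_frame('scene')}
T=[('t',(145,207),(40,58,44)),('t',(173.5,196),(40,-58,44)),('t',(181,215),(-40,-58,44)),('t',(152.5,227),(-40,58,44)),
('s',(164,249),(40,58,44)),('s',(188.5,230.5),(40,-58,44)),('s',(206,241),(-40,-58,44)),('s',(181,259.5),(-40,58,44))]
F=[('t',(152.5,231),(-50,62,30)),('t',(158.5,229),(-50,38,30)),('t',(183,217.5),(-50,-62,30)),('t',(177.5,220),(-50,-38,30)),
('s',(184,265.5),(-50,62,30)),('s',(188.5,261),(-50,38,30)),('s',(204,248.5),(-50,-38,30)),('s',(209,244),(-50,-62,30))]
G=[('t',(244.2,180.3),(-50,62,30)),('t',(250.5,178.8),(-50,38,30)),('t',(268.5,171.5),(-50,-38,30)),('t',(274,170),(-50,-62,30)),
('s',(249.5,200),(-50,62,30)),('s',(253.5,198),(-50,38,30)),('s',(265.5,190.3),(-50,-38,30)),('s',(269.8,186.5),(-50,-62,30)),
]
L=[('t',(220.2,216),(125,-25,3)),('t',(223.2,229),(125,25,3)),('t',(258.5,207),(-25,-25,3)),('t',(261.2,219.5),(-25,25,3)),
('s',(245.5,235),(125,-25,3)),('s',(255,242.5),(125,25,3)),('s',(284.5,223),(-25,25,3))]
for n,o,x0 in(('tray',T,(.59,.22,-.2)),('from',F,(.59,.22,-.2)),('to',G,(.65,-.1,-.2)),('lift',L,(.43,-.04,1.5))):
  for vs in ('ts','t','s'):
    oo=[(v,p,np.array(l)/1000) for v,p,l in o if v in vs]
    x,r=fit(V,oo,x0); print(n,vs,x.round(4),np.degrees(x[2]).round(1)); 
    if vs=='ts':print(r.round(1).tolist())
E
python3 m.py
```

```text
tray ts [ 0.5993  0.2145 -0.0488] -2.8
[[0.2, 0.7], [-0.0, 0.1], [-0.1, 0.0], [-0.1, -0.1], [-0.3, -0.2], [0.4, 0.0], [-0.1, -0.7], [-0.1, 0.1]]
tray t [ 0.5999  0.2143 -0.0541] -3.1
tray s [ 0.5986  0.2151 -0.0452] -2.6
from ts [ 0.5974  0.2178 -0.011 ] -0.6
[[0.7, 0.3], [0.5, -0.4], [0.1, 0.1], [-0.2, 0.2], [-0.7, 0.1], [-0.1, 0.3], [0.1, -0.4], [-0.2, 0.1]]
from t [ 0.5982  0.2183 -0.0171] -1.0
from s [ 0.597   0.2174 -0.0047] -0.3
to ts [ 0.6203 -0.1855 -0.0953] -5.5
[[0.3, 0.1], [-0.2, -0.5], [-0.0, 0.3], [0.2, -0.3], [-0.2, 1.0], [-0.1, 0.2], [0.4, -0.8], [-0.1, 0.4]]
to t [ 0.62   -0.1851 -0.0945] -5.4
to s [ 0.6213 -0.187  -0.0969] -5.6
lift ts [ 0.4424 -0.0935  1.3684] 78.4
[[0.7, 0.5], [0.6, -0.1], [-0.3, 0.2], [0.1, -0.0], [-0.4, 0.1], [-0.3, -0.4], [-0.2, 0.3]]
lift t [ 0.443  -0.0927  1.3597] 77.9
lift s [ 0.4422 -0.0943  1.3771] 78.9
```

```bash
python3 - <<'E'
from h import *
d=bot.grab_frame('top')
def W(c,r,z): return w(d,(r-.5,c-.5),z)
for a,b in(((244.2,180.3),(235,152.5)),((274,170),(264.8,143.5)),((152.5,231),(141,204.8)),((250.5,178.8),(241.5,152))):
    p,q=W(*a,.03),W(*b,.03);print(p[:2],q[:2],np.degrees(np.arctan2(*(q-p)[1::-1])),np.linalg.norm(q-p))
for c in ((232,198),(224.5,171),(194,211)):
    print('hot',W(*c,.05),W(*c,.11),W(*c,.0))
# handle top check
print('handle',W(253,210.5,.11), pix(d,[.4424,-.0935,.11]))
E
```

```text
[ 0.57728144 -0.11818364] [ 0.69490453 -0.13386576] -7.594181973927861 0.11866389693092243
[ 0.56383368 -0.24125303] [ 0.67698306 -0.25626218] -7.556114307721846 0.11414051545879321
[0.55039517 0.2823607 ] [0.66309942 0.28259336] 0.1182749771484557 0.11270449176264692
[ 0.57199916 -0.14293348] [ 0.68557164 -0.15789959] -7.506948101043536 0.11455432316168065
hot [ 0.53054819 -0.04476372  0.05      ] [ 0.51906738 -0.04279505  0.11      ] [ 0.54011552 -0.04640428  0.        ]
hot [ 0.63959389 -0.06380442  0.05      ] [ 0.62441519 -0.06119006  0.11      ] [ 0.65224281 -0.06598306  0.        ]
hot [0.54791078 0.10696602 0.05      ] [0.53584118 0.1037893  0.11      ] [0.55796877 0.10961327 0.        ]
handle [ 0.44313895 -0.09250659  0.11      ] (np.float64(210.06279605651542), np.float64(252.8304271807989))
```

Call:
{"fn": "move_arm", "kwargs": {"deltas": [0.025,0.034,0,5,0.2,0.05,0.068,0,10,0.2,0.075,0.102,0,16,0.2,0.1,0.136,0,21,0.2,0.125,0.17,0,27,0.2,0.15,0.204,0,33,0.2,0.175,0.238,0,38,0.2,0.2,0.272,0,43,0.2,0.225,0.306,0,49,0.2,0.25,0.34,0,54,0.2,0.275,0.375,0,60,0.2,0.3,0.41,0,65,0.2], "force": 60}}

```text
time: 1.65
tcp_pos: [0.4215, -0.1301, 0.2269]
tcp_rot: [[0.98, -0.2, 0.001], [-0.2, -0.98, -0.0], [0.001, 0.0, -1.0]]
ft_force: [1.6, -1.5, 0.1]
opening: 0.602
```

Call:
{"fn": "move_arm", "kwargs": {"deltas": [0.0175,0.032,0,0.3,0.2,0.0175,0.032,-0.02,0.3,0.2,0.0175,0.032,-0.04,0.3,0.2,0.0175,0.032,-0.06,0.3,0.2,0.0175,0.032,-0.06,0.3,0.2,0.0175,0.032,-0.06,0.3,0.2]}}

```text
time: 2.15
tcp_pos: [0.4379, -0.1, 0.1665]
tcp_rot: [[0.98, -0.2, -0.002], [-0.2, -0.98, 0.0], [-0.002, -0.0, -1.0]]
ft_force: [0.6, 0.3, 0.3]
opening: 0.599
```

```bash
python3 - <<'E'
from h import *
s=bot.read_state();print(s['tcp_pos'],np.degrees(np.arctan2(s['tcp_rot'][1,0],s['tcp_rot'][0,0])),s['opening'],s['ft_force'])
d=grab('scene','s1.png'); a=cv2.imread('pics/s1.png')[100:300,180:380];cv2.imwrite('pics/s1c.png',cv2.resize(a,(600,600),interpolation=cv2.INTER_CUBIC))
E
```

```text
[ 0.43785401 -0.09996597  0.16654749] -11.53379836701822 0.5989631906657741 [0.63901458 0.34685387 0.29986505]
```

View pics/s1c.png

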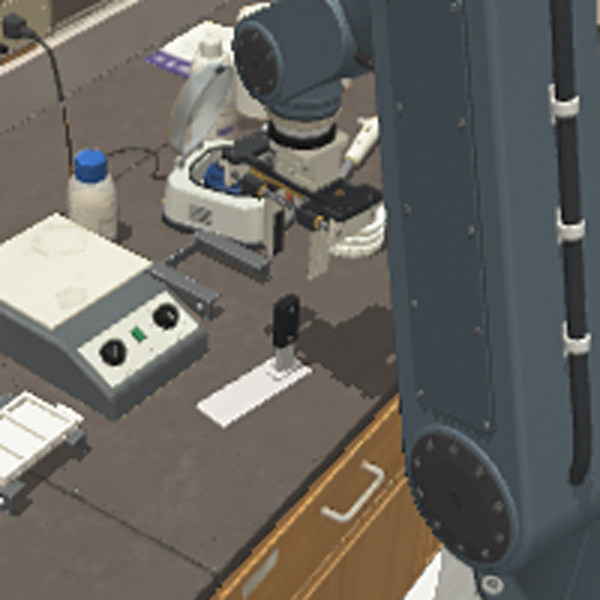

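The scene picture shows the open fingers above and behind the handle, which is at about (275, 207) in full-image pixels. The measured TCP is 5–7 mm short of the command, so I'll descend a little and check whether it settles.

Call:
{"fn": "move_arm", "kwargs": {"deltas": [0,0,0,0,0.2,0,0,-0.015,0,0.2,0,0,-0.03,0,0.2,0,0,-0.03,0,0.2,0,0,-0.03,0,0.2]}}

```text
time: 2.62
tcp_pos: [0.4383, -0.1002, 0.1373]
tcp_rot: [[0.98, -0.2, 0.0], [-0.2, -0.98, -0.0], [0.0, -0.0, -1.0]]
ft_force: [-0.3, -0.5, 0.1]
opening: 0.603
```

Call:
{"fn": "move_arm", "kwargs": {"deltas": [0.0045,0.0065,-0.01,0,0.2,0.0045,0.0065,-0.025,0,0.2,0.0045,0.0065,-0.04,0,0.2,0.0045,0.0065,-0.055,0,0.2,0.0045,0.0065,-0.068,0,0.2,0.0045,0.0065,-0.068,0,0.2]}}

```text
time: 3.12
tcp_pos: [0.4422, -0.093, 0.0672]
tcp_rot: [[0.98, -0.2, -0.002], [-0.2, -0.98, 0.001], [-0.002, -0.0, -1.0]]
ft_force: [-0.5, 0.8, 0.1]
opening: 0.604
```

```bash
python3 - <<'E'
from h import *
s=bot.read_state();print(s['tcp_pos'],s['ft_force'])
d=grab('scene','s2.png'); a=cv2.imread('pics/s2.png')[150:260,210:320];cv2.imwrite('pics/s2c.png',cv2.resize(a,(600,600),interpolation=cv2.INTER_CUBIC))
E
```

```text
[ 0.44220175 -0.09302522  0.06718872] [-0.52354449  0.84502028  0.10843694]
```

View pics/s2c.png

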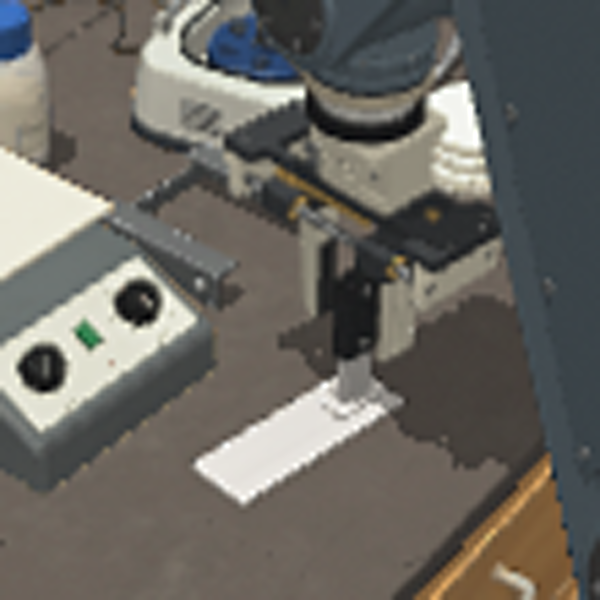

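The handle, at about (275, 205), sits between the two fingers. Closing the gripper.

Call:
{"fn": "move_arm", "kwargs": {"deltas": [0,0,0,0,-1,0,0,0,0,-1,0,0,0,0,-1,0,0,0,0,-1,0,0,0,0,-1,0,0,0,0,-1], "force": 60}}

```text
time: 3.67
tcp_pos: [0.4427, -0.0936, 0.0689]
tcp_rot: [[0.98, -0.2, 0.0], [-0.2, -0.98, -0.0], [0.0, 0.0, -1.0]]
ft_force: [-0.3, -0.2, 0.6]
opening: 0.22
```

Call:
{"fn": "move_arm", "kwargs": {"deltas": [0,0,0.005,0,-1,0,0,0.02,0,-1,0,0,0.04,0,-1,0,0,0.055,0,-1,0,0,0.06,0,-1,0,0,0.06,0,-1]}}

```text
time: 4.17
tcp_pos: [0.4431, -0.0937, 0.1297]
tcp_rot: [[0.98, -0.2, 0.002], [-0.2, -0.98, -0.001], [0.002, 0.0, -1.0]]
ft_force: [0.6, -0.3, -1.2]
opening: 0.17
```

```bash
python3 - <<'E'
from h import *
s=bot.read_state();print(s['tcp_pos'],s['ft_force'],s['torque'],s['opening'])
d=grab('scene','s3.png'); a=cv2.imread('pics/s3.png')[150:260,210:320];cv2.imwrite('pics/s3c.png',cv2.resize(a,(600,600),interpolation=cv2.INTER_CUBIC))
E
```

```text
[ 0.4431237  -0.09373236  0.12965736] [ 0.57841799 -0.26144317 -1.18369993] [-0.05086473 -0.0890627  -0.0213809 ] 0.16954932217011878
```

View pics/s3c.png

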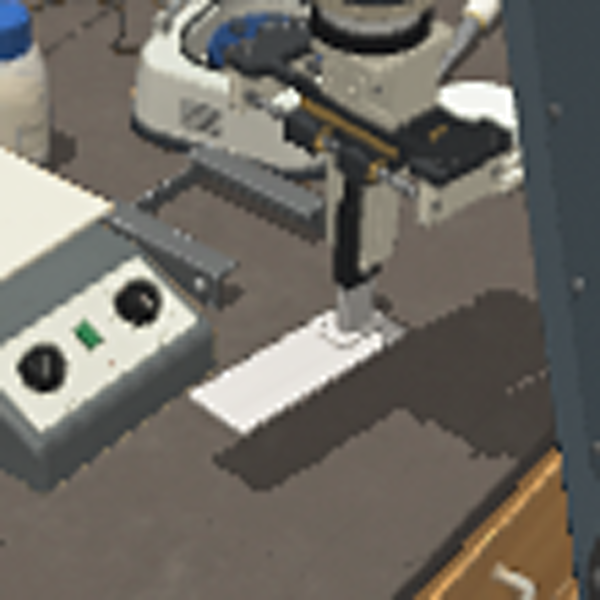

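```bash
python3 - <<'E'
import cv2
a=cv2.imread('pics/s3.png')[200:240,235:295];cv2.imwrite('pics/s3d.png',cv2.resize(a,None,fx=12,fy=12,interpolation=cv2.INTER_CUBIC))
from h import *
grab('top','t3.png');a=cv2.imread('pics/t3.png')[180:250,200:290];cv2.imwrite('pics/t3d.png',cv2.resize(a,None,fx=8,fy=8,interpolation=cv2.INTER_CUBIC))
d=bot.grab_frame('scene')
for z in (.06,.0638):
  for l in((125,-25),(125,25),(-25,25)):
    c,s=np.cos(1.368),np.sin(1.368);l=np.array(l)/1e3
    p=[.4427+c*l[0]-s*l[1],-.0935+s*l[0]+c*l[1],z]
    r,q=pix(d,p);print(l,z,'col/row crop',(q+.5-235)*12,(r+.5-200)*12)
E
```

```text
[ 0.125 -0.025] 0.06 col/row crop 118.81220688471126 273.8354806927765
[0.125 0.025] 0.06 col/row crop 236.57013981802038 357.1082925755643
[-0.025  0.025] 0.06 col/row crop 599.9731131263623 134.3522879817798
[ 0.125 -0.025] 0.0638 col/row crop 118.73657004885445 263.789581454285
[0.125 0.025] 0.0638 col/row crop 236.670367203075 346.9922948637036
[-0.025  0.025] 0.0638 col/row crop 600.5856880377651 124.46441266127385
```

View pics/s3d.png

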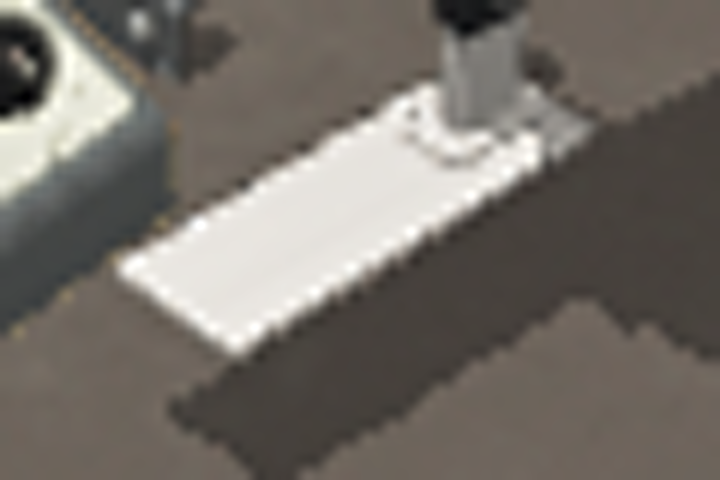

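View pics/t3d.png

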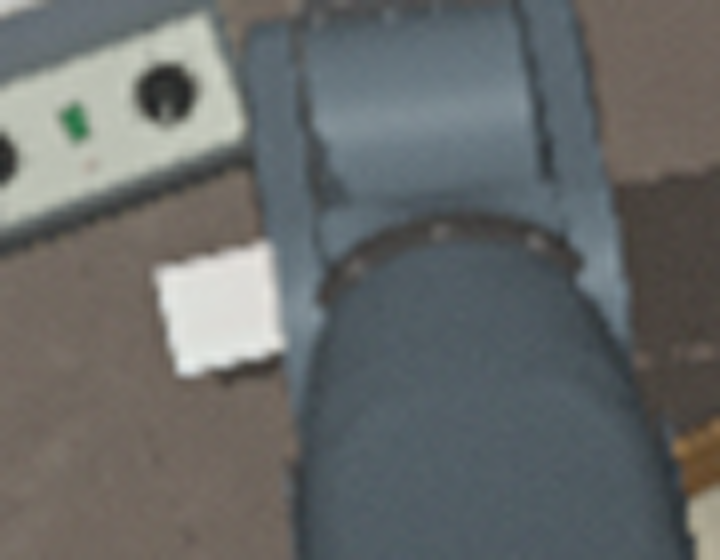

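The lifter is held level, with front sag under 2 mm, and it hasn't shifted in the grip. Next I'll turn it to point forward and move it in front of the left stand.

Call:
{"fn": "move_arm", "kwargs": {"deltas": [-0.01,0.01,0.005,-4,-1,-0.025,0.025,0.01,-10,-1,-0.04,0.05,0.02,-16.5,-1,-0.055,0.075,0.02,-23,-1,-0.065,0.1,0.02,-30,-1,-0.07,0.13,0.02,-36.5,-1,-0.07,0.16,0.02,-43,-1,-0.07,0.19,0.02,-50,-1,-0.07,0.22,0.02,-56.5,-1,-0.065,0.25,0.02,-63,-1,-0.06,0.275,0.02,-70,-1,-0.055,0.295,0.02,-76,-1]}}

```text
time: 5.32
tcp_pos: [0.3871, 0.2034, 0.1477]
tcp_rot: [[0.054, -0.999, -0.001], [-0.999, -0.054, -0.0], [0.0, 0.001, -1.0]]
ft_force: [0.2, -0.6, -2.4]
opening: 0.172
```

Call:
{"fn": "move_arm", "kwargs": {"deltas": [0,0.015,0,-4.5,-1,0,0.02,0,-4.5,-1,0,0.02,-0.02,-4.5,-1,0,0.02,-0.04,-4.5,-1,0,0.02,-0.04,-4.5,-1]}}

```text
time: 5.73
tcp_pos: [0.3855, 0.2201, 0.1055]
tcp_rot: [[-0.017, -1.0, -0.006], [-1.0, 0.017, -0.003], [0.003, 0.006, -1.0]]
ft_force: [-0.4, -0.9, -2.8]
opening: 0.168
```

```bash
python3 - <<'E'
from h import *
s=bot.read_state();print(s['tcp_pos'],np.degrees(np.arctan2(s['tcp_rot'][1,0],s['tcp_rot'][0,0])),s['opening'],s['joint_pos'])
d=grab('scene','s4.png'); a=cv2.imread('pics/s4.png')[190:290,140:270];cv2.imwrite('pics/s4c.png',cv2.resize(a,None,fx=6,fy=6,interpolation=cv2.INTER_CUBIC))
E
```

```text
[0.38553836 0.22011995 0.10548324] -90.95021285785715 0.1683316866660252 [ 4.13885638e-01  3.48530026e-01  2.01955840e+00 -9.39062574e-05
  7.79655017e-01  2.00134060e+00]
```

View pics/s4c.png

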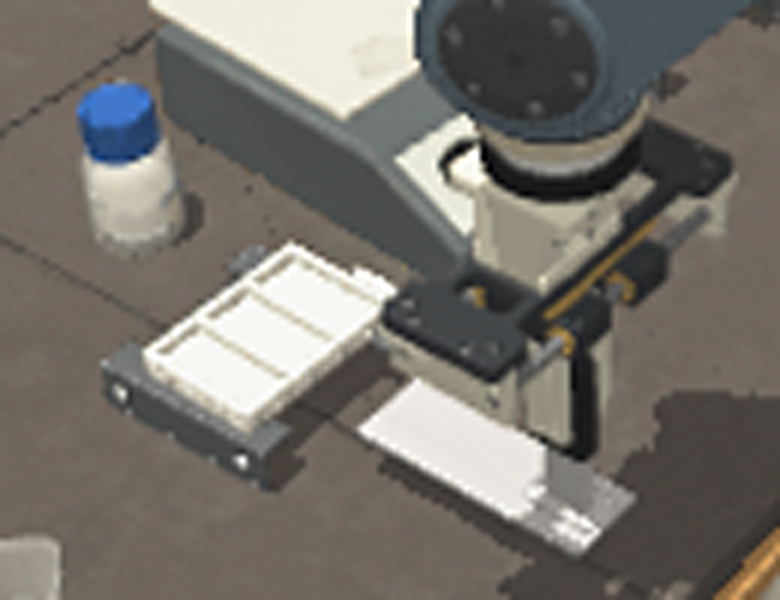

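Call:
{"fn": "move_arm", "kwargs": {"deltas": [0,0.001,-0.015,-1,-1,0,0.001,-0.026,-1,-1,0,0.001,-0.026,-1,-1,0,0.001,-0.026,-1,-1]}}

```text
time: 6.12
tcp_pos: [0.3877, 0.2221, 0.0832]
tcp_rot: [[-0.036, -0.999, -0.0], [-0.999, 0.036, -0.0], [0.0, 0.0, -1.0]]
ft_force: [0.1, 0.6, -2.7]
opening: 0.172
```

```bash
python3 - <<'E'
from h import *
s=bot.read_state();t=s['tcp_pos'];az=np.arctan2(s['tcp_rot'][1,0],s['tcp_rot'][0,0]);print(t,np.degrees(az))
d=grab('scene','s5.png'); a=cv2.imread('pics/s5.png')[215:285,170:255];a=cv2.resize(a,None,fx=9,fy=9,interpolation=cv2.INTER_CUBIC)
y=az+np.pi/2;c,s_=np.cos(y),np.sin(y)
for l in((125,-25),(125,25),(-25,25),(-25,-25)):
    l=np.array(l)/1e3; r,q=pix(d,[t[0]+c*l[0]-s_*l[1],t[1]+s_*l[0]+c*l[1],t[2]-.0659]); cv2.circle(a,(int((q+.5-170)*9),int((r+.5-215)*9)),3,(0,0,255),-1)
cv2.imwrite('pics/s5c.png',a)
E
```

```text
[0.38773492 0.22214941 0.08317429] -92.06914276883793
```

View pics/s5c.png

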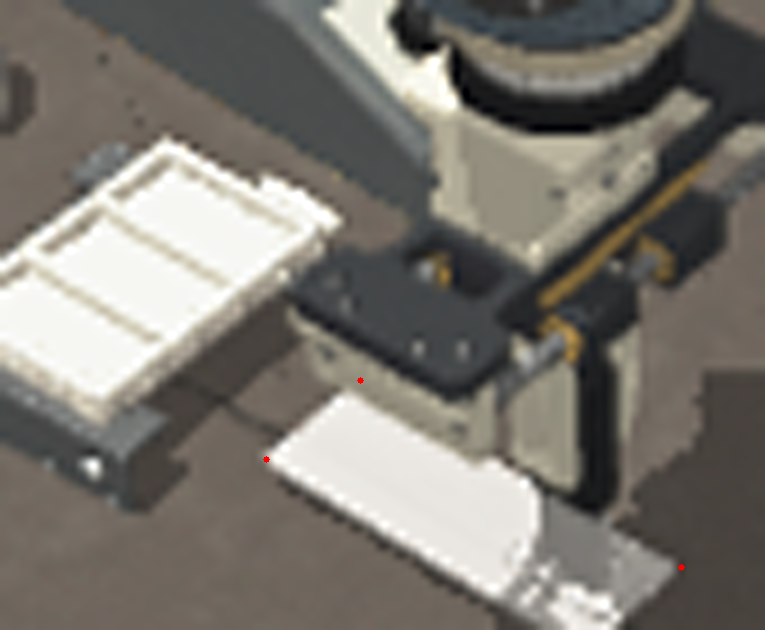

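The front-left and rear-right blade corners match the prediction to within a pixel. The front-right corner is about a pixel off, probably hidden by the gripper. Now I'll slide the blade under the tray.

Call:
{"fn": "move_arm", "kwargs": {"deltas": [0.006,0,-0.003,0,-1,0.016,-0.0005,-0.004,0,-1,0.028,-0.001,-0.004,0,-1,0.041,-0.0015,-0.004,0,-1,0.054,-0.002,-0.004,0,-1,0.067,-0.0025,-0.004,0,-1,0.08,-0.003,-0.004,0,-1,0.093,-0.0035,-0.004,0,-1,0.106,-0.004,-0.004,0,-1,0.119,-0.0045,-0.004,0,-1,0.128,-0.005,-0.004,0,-1,0.1335,-0.005,-0.004,0,-1]}}

```text
time: 7.17
tcp_pos: [0.5227, 0.2172, 0.0788]
tcp_rot: [[-0.037, -0.999, 0.001], [-0.999, 0.037, 0.0], [-0.0, -0.001, -1.0]]
ft_force: [0.8, 0.5, -2.5]
opening: 0.169
```

Call:
{"fn": "move_arm", "kwargs": {"deltas": [0,0,0,0,-1,0,0,0,0,-1]}}

```text
time: 7.33
tcp_pos: [0.521, 0.2173, 0.0785]
tcp_rot: [[-0.037, -0.999, -0.0], [-0.999, 0.037, -0.0], [0.0, 0.0, -1.0]]
ft_force: [-0.3, -0.6, -1.1]
opening: 0.168
```

```bash
python3 - <<'E'
from h import *
s=bot.read_state();t=s['tcp_pos'];print(s['ft_force'],s['torque'])
d=grab('scene','s6.png'); a=cv2.imread('pics/s6.png')[215:285,150:235];a=cv2.resize(a,None,fx=9,fy=9,interpolation=cv2.INTER_CUBIC)
cv2.imwrite('pics/s6c.png',a)
E
```

```text
[-0.32021374 -0.59836726 -1.14711965] [0.02182223 0.07462067 0.03894189]
```

View pics/s6c.png

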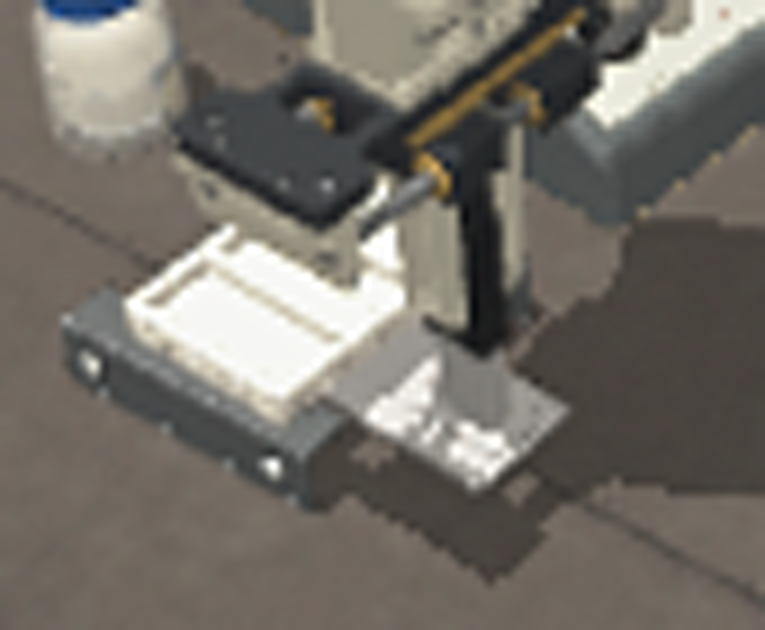

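The blade is under the tray, and the tray still sits at its starting place. Lifting gently.

Call:
{"fn": "move_arm", "kwargs": {"deltas": [0,0,0.004,0,-1,0,0,0.01,0,-1,0,0,0.014,0,-1,0,0,0.017,0,-1,0,0,0.02,0,-1,0,0,0.023,0,-1,0,0,0.027,0,-1,0,0,0.032,0,-1,0,0,0.038,0,-1,0,0,0.044,0,-1,0,0,0.048,0,-1,0,0,0.05,0,-1]}}

```text
time: 8.38
tcp_pos: [0.5214, 0.2175, 0.1295]
tcp_rot: [[-0.037, -0.999, 0.001], [-0.999, 0.037, 0.0], [-0.0, -0.001, -1.0]]
ft_force: [0.3, -0.1, -3.1]
opening: 0.167
```

Call:
{"fn": "move_arm", "kwargs": {"deltas": [0,0,0,0,-1,0,0,0,0,-1,0,0,0,0,-1]}}

```text
time: 8.63
tcp_pos: [0.521, 0.2174, 0.1284]
tcp_rot: [[-0.037, -0.999, -0.0], [-0.999, 0.037, -0.0], [0.0, 0.0, -1.0]]
ft_force: [-0.4, 0.3, -2.2]
opening: 0.166
```

```bash
python3 - <<'E'
from h import *
s=bot.read_state();print(s['tcp_pos'],s['ft_force'],s['torque'])
d=grab('scene','s7.png'); a=cv2.imread('pics/s7.png')[195:280,150:235];a=cv2.resize(a,None,fx=7,fy=7,interpolation=cv2.INTER_CUBIC)
cv2.imwrite('pics/s7c.png',a)
E
```

```text
[0.52098255 0.21737326 0.12837317] [-0.38729762  0.30253838 -2.22655078] [ 0.03266775  0.094747   -0.00581788]
```

View pics/s7c.png

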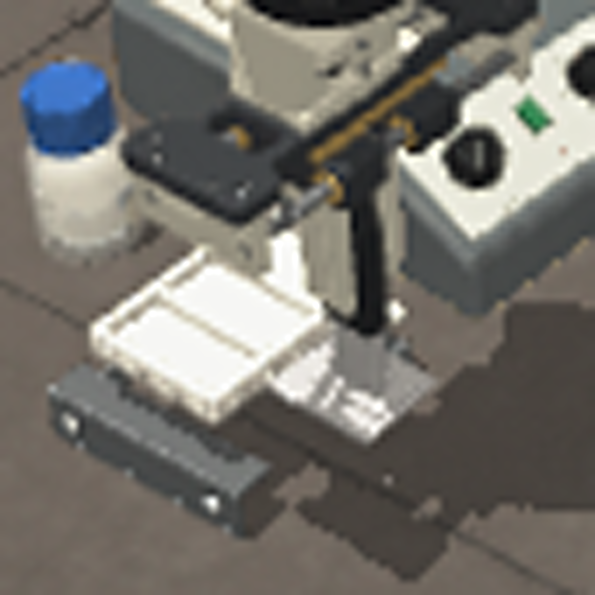

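The picture shows the tray level on the blade, well clear of both rails. Raising it above hotplate height next.

Call:
{"fn": "move_arm", "kwargs": {"deltas": [0,0,0.003,0,-1,0,0,0.009,0,-1,0,0,0.018,0,-1,0,0,0.028,0,-1,0,0,0.038,0,-1,0,0,0.048,0,-1,0,0,0.058,0,-1,0,0,0.068,0,-1,0,0,0.078,0,-1,0,0,0.086,0,-1,0,0,0.09,0,-1,0,0,0.09,0,-1]}}

```text
time: 9.68
tcp_pos: [0.5215, 0.2176, 0.2197]
tcp_rot: [[-0.037, -0.999, 0.001], [-0.999, 0.037, 0.0], [-0.001, -0.001, -1.0]]
ft_force: [0.3, -0.6, -2.9]
opening: 0.171
```

Call:
{"fn": "move_arm", "kwargs": {"deltas": [0,-0.002,0,0,-1,0,-0.007,0,0,-1,0,-0.015,0,0,-1,0,-0.026,0,0,-1,0,-0.039,0,-0.2,-1,0.001,-0.054,0,-0.4,-1,0.002,-0.07,0,-0.6,-1,0.003,-0.087,0,-0.8,-1,0.004,-0.105,0,-1,-1,0.005,-0.123,0,-1.2,-1,0.006,-0.141,0,-1.4,-1,0.007,-0.159,0,-1.6,-1]}}

```text
time: 10.68
tcp_pos: [0.5278, 0.0564, 0.2186]
tcp_rot: [[-0.066, -0.998, -0.0], [-0.998, 0.066, -0.0], [0.0, 0.0, -1.0]]
ft_force: [0.3, 0.2, -1.5]
opening: 0.17
```

Call:
{"fn": "move_arm", "kwargs": {"deltas": [0.001,-0.018,0,-0.2,-1,0.002,-0.036,0,-0.4,-1,0.003,-0.054,0,-0.6,-1,0.004,-0.072,0,-0.8,-1,0.005,-0.09,0,-1,-1,0.006,-0.108,0,-1.2,-1,0.007,-0.126,0,-1.4,-1,0.008,-0.143,0,-1.6,-1,0.009,-0.159,0,-1.8,-1,0.01,-0.174,0,-2,-1,0.011,-0.188,0,-2.2,-1,0.012,-0.2,0,-2.3,-1]}}

```text
time: 11.68
tcp_pos: [0.5397, -0.1434, 0.2186]
tcp_rot: [[-0.106, -0.994, -0.0], [-0.994, 0.106, -0.0], [0.0, 0.0, -1.0]]
ft_force: [-0.3, -0.2, -2.7]
opening: 0.169
```

Call:
{"fn": "move_arm", "kwargs": {"deltas": [0.001,-0.01,0,0,-1,0.002,-0.018,0,0,-1,0.002,-0.025,0,0,-1,0.002,-0.03,0,0,-1,0.002,-0.034,0,0,-1,0.002,-0.036,0,0,-1,0.002,-0.036,0,0,-1,0.002,-0.036,0,0,-1]}}

```text
time: 12.35
tcp_pos: [0.5421, -0.1773, 0.2186]
tcp_rot: [[-0.105, -0.995, -0.0], [-0.995, 0.105, 0.0], [-0.0, 0.0, -1.0]]
ft_force: [-0.5, 0.4, -3.4]
opening: 0.168
```

```bash
python3 - <<'E'
from h import *
s=bot.read_state();print(s['tcp_pos'],np.degrees(np.arctan2(s['tcp_rot'][1,0],s['tcp_rot'][0,0])),s['ft_force'],s['torque'])
for n in('scene','top'):
    d=grab(n,n+'8.png')
a=cv2.imread('pics/scene8.png')[100:220,190:310];cv2.imwrite('pics/s8c.png',cv2.resize(a,None,fx=5,fy=5,interpolation=cv2.INTER_CUBIC))
a=cv2.imread('pics/top8.png')[110:220,190:320];cv2.imwrite('pics/t8c.png',cv2.resize(a,None,fx=5,fy=5,interpolation=cv2.INTER_CUBIC))
E
```

```text
[ 0.54210935 -0.17732766  0.21860945] -96.00331552409328 [-0.5097586   0.42930017 -3.41423   ] [0.04337242 0.10275952 0.01130123]
```

View pics/s8c.png

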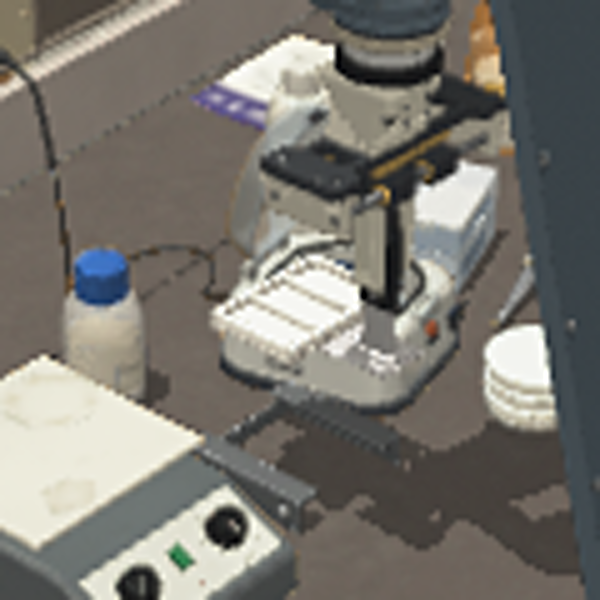

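View pics/t8c.png

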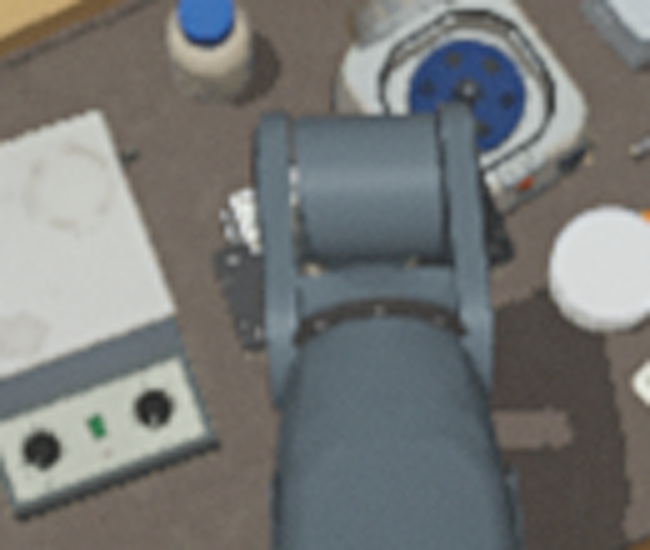

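```bash
python3 - <<'E'
from h import *
d=bot.grab_frame('scene')
a=cv2.imread('pics/scene8.png')[140:185,225:285];a=cv2.resize(a,None,fx=12,fy=12,interpolation=cv2.INTER_CUBIC)
y=np.radians(-6.7);c,s=np.cos(y),np.sin(y);C=np.array([.5421+.078*np.cos(np.radians(6)),-.1773-.078*np.sin(np.radians(6))]);print(C)
for z in(.165,):
 for l in((40,58),(40,-58),(-40,-58),(-40,58)):
  l=np.array(l)/1e3;r,q=pix(d,[C[0]+c*l[0]-s*l[1],C[1]+s*l[0]+c*l[1],z]);cv2.circle(a,(int((q+.5-225)*12),int((r+.5-140)*12)),3,(0,0,255),-1)
cv2.imwrite('pics/s8d.png',a)
E
```

```text
[ 0.61967271 -0.18545322]
```

View pics/s8d.png

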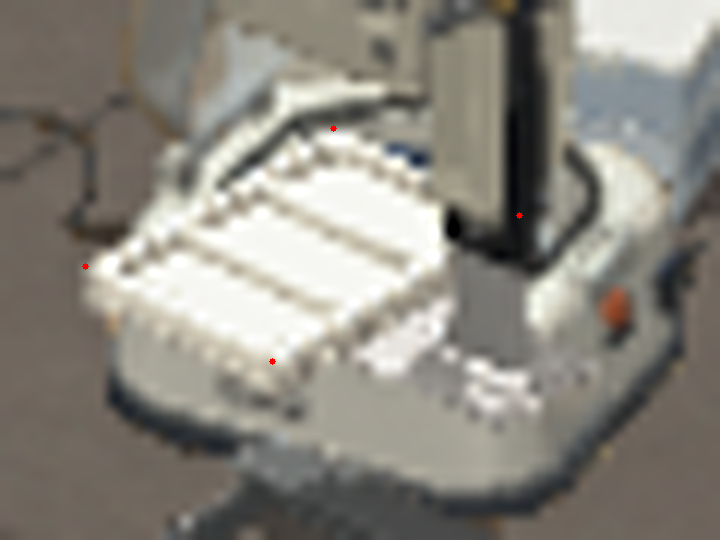

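The predicted tray corners match the picture to about one pixel, so the tray hasn't slipped. Lowering.

Call:
{"fn": "move_arm", "kwargs": {"deltas": [0,0,-0.003,0,-1,0,0,-0.01,0,-1,0,0,-0.02,0,-1,0,0,-0.031,0,-1,0,0,-0.042,0,-1,0,0,-0.053,0,-1,0,0,-0.064,0,-1,0,0,-0.075,0,-1,0,0,-0.084,0,-1,0,0,-0.09,0,-1,0,0,-0.094,0,-1,0,0,-0.096,0,-1]}}

```text
time: 13.5
tcp_pos: [0.5421, -0.1775, 0.1221]
tcp_rot: [[-0.105, -0.995, -0.0], [-0.995, 0.105, 0.0], [-0.0, 0.0, -1.0]]
ft_force: [1.4, 0.7, -2.8]
opening: 0.169
```

```bash
python3 - <<'E'
from h import *
s=bot.read_state();print(s['tcp_pos'],np.degrees(np.arctan2(s['tcp_rot'][1,0],s['tcp_rot'][0,0])),s['ft_force'])
grab('scene','s9.png')
a=cv2.imread('pics/s9.png')[150:215,215:290];cv2.imwrite('pics/s9c.png',cv2.resize(a,None,fx=9,fy=9,interpolation=cv2.INTER_CUBIC))
E
```

```text
[ 0.54207684 -0.17753302  0.12210089] -96.01039657987252 [ 1.36195447  0.7028281  -2.80156751]
```

View pics/s9c.png

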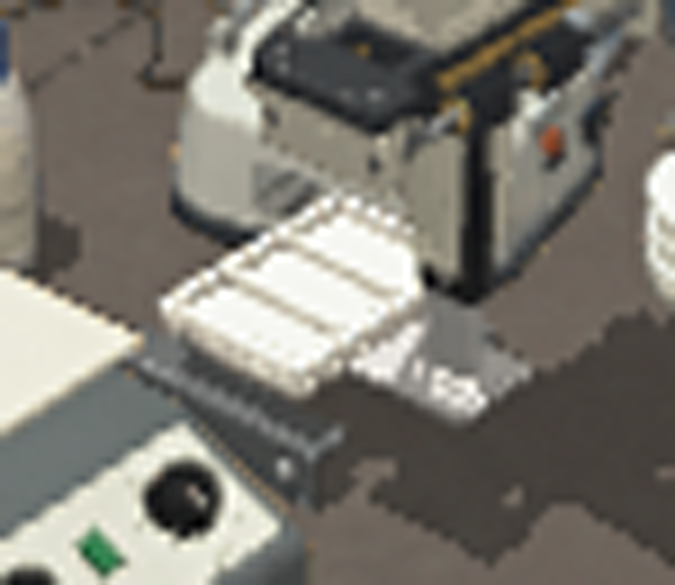

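The tray is level, just above the rails and aligned with them. I'll keep lowering until the blade rests on the worktop.

Call:
{"fn": "move_arm", "kwargs": {"deltas": [0,0,-0.004,0,-1,0,0,-0.01,0,-1,0,0,-0.016,0,-1,0,0,-0.021,0,-1,0,0,-0.025,0,-1,0,0,-0.029,0,-1,0,0,-0.034,0,-1,0,0,-0.039,0,-1,0,0,-0.044,0,-1,0,0,-0.048,0,-1,0,0,-0.051,0,-1,0,0,-0.052,0,-1]}}

```text
time: 14.55
tcp_pos: [0.5422, -0.1776, 0.0709]
tcp_rot: [[-0.105, -0.994, 0.0], [-0.994, 0.105, 0.0], [-0.0, -0.0, -1.0]]
ft_force: [-6.8, 2.6, 15.9]
opening: 0.171
```

Call:
{"fn": "move_arm", "kwargs": {"deltas": [0,0,0,0,-1,0,0,0,0,-1]}}

```text
time: 14.72
tcp_pos: [0.5423, -0.1776, 0.0709]
tcp_rot: [[-0.105, -0.994, 0.0], [-0.994, 0.105, -0.0], [0.0, -0.0, -1.0]]
ft_force: [-0.1, 0.9, 2.7]
opening: 0.172
```

```bash
python3 - <<'E'
from h import *
s=bot.read_state();print(s['tcp_pos'],s['ft_force'])
grab('scene','s10.png')
a=cv2.imread('pics/s10.png')[150:215,215:290];cv2.imwrite('pics/s10c.png',cv2.resize(a,None,fx=9,fy=9,interpolation=cv2.INTER_CUBIC))
E
```

```text
[ 0.54228315 -0.17762239  0.07087581] [-0.12745997  0.94540375  2.72251818]
```

View pics/s10c.png

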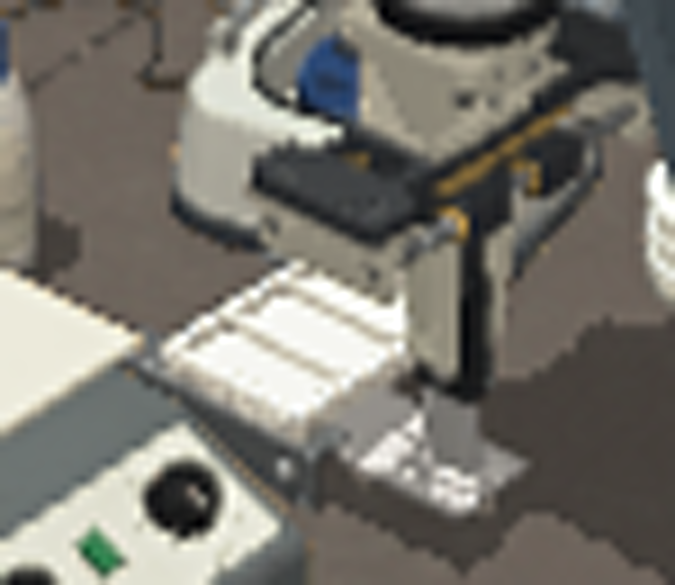

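The blade front has touched down: the force rose and z stopped at 0.071. The shadow suggests the rear is still a few mm up. I'll lower the grip force so it settles flat, then open.

Call:
{"fn": "move_arm", "kwargs": {"deltas": [0,0,0,0,-1,0,0,-0.001,0,-1,0,0,-0.001,0,-1,0,0,-0.001,0,-1], "force": 3}}

```text
time: 15.1
tcp_pos: [0.5424, -0.1776, 0.0698]
tcp_rot: [[-0.105, -0.994, 0.001], [-0.994, 0.105, -0.0], [0.0, -0.001, -1.0]]
ft_force: [1.0, 1.0, 3.1]
opening: 0.172
```

Call:
{"fn": "move_arm", "kwargs": {"deltas": [0,0,0,0,-0.5,0,0,0,0,-0.4,0,0,0,0,-0.2,0,0,0,0,0,0,0,0,0,0.1,0,0,0,0,0.1,0,0,0,0,0.1]}}

```text
time: 15.68
tcp_pos: [0.5421, -0.1776, 0.0696]
tcp_rot: [[-0.105, -0.994, -0.0], [-0.994, 0.105, 0.0], [-0.0, 0.0, -1.0]]
ft_force: [0.3, 0.3, 0.4]
opening: 0.545
```

```bash
python3 - <<'E'
from h import *
s=bot.read_state();print(s['tcp_pos'],s['ft_force'],s['opening'])
grab('scene','s11.png')
a=cv2.imread('pics/s11.png')[150:215,215:290];cv2.imwrite('pics/s11c.png',cv2.resize(a,None,fx=9,fy=9,interpolation=cv2.INTER_CUBIC))
E
```

```text
[ 0.54208779 -0.17757177  0.06958521] [0.29516816 0.2888971  0.4320241 ] 0.5446477864715731
```

View pics/s11c.png

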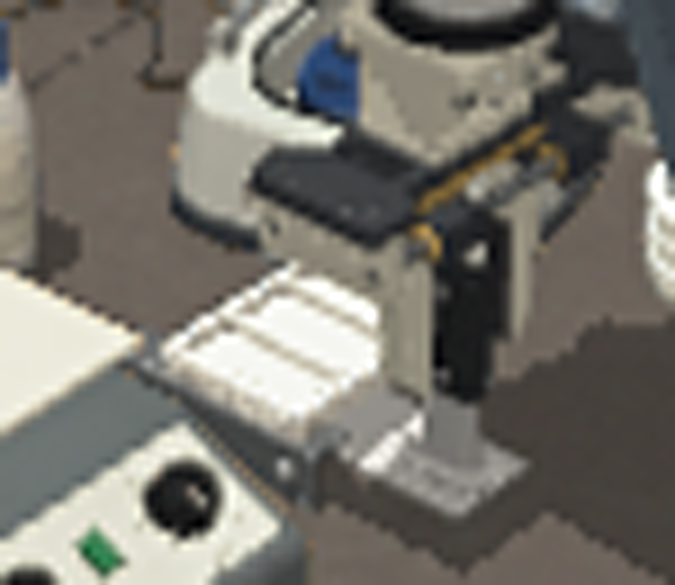

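The handle is free of both fingers and the lifter stands upright. Now the gripper goes straight up, then back to clear the view.

Call:
{"fn": "move_arm", "kwargs": {"deltas": [0,0,0.005,0,0.1,0,0,0.015,0,0.1,0,0,0.03,0,0.1,0,0,0.05,0,0.1,0,0,0.075,0,0.1,0,0,0.1,0,0.1,0,0,0.13,0,0.1,0,0,0.16,0,0.1,-0.03,0,0.17,0,0.1,-0.07,0,0.17,0,0.1,-0.11,0,0.17,0,0.1,-0.15,0,0.17,0,0.1]}}

```text
time: 16.73
tcp_pos: [0.3904, -0.1772, 0.2404]
tcp_rot: [[-0.104, -0.995, 0.001], [-0.995, 0.104, -0.001], [0.001, -0.001, -1.0]]
ft_force: [-0.1, -1.5, 1.9]
opening: 0.547
```

Call:
{"fn": "move_arm", "kwargs": {"deltas": [-0.02,-0.04,0,0,0.1,-0.03,-0.08,0,0,0.1,-0.04,-0.12,0,0,0.1,-0.05,-0.16,0,0,0.1,-0.06,-0.2,0,0,0.1,-0.07,-0.24,0,0,0.1,-0.08,-0.27,0,0,0.1,-0.08,-0.27,0,0,0.1]}}

```text
time: 17.4
tcp_pos: [0.3102, -0.4521, 0.2403]
tcp_rot: [[-0.108, -0.994, 0.0], [-0.994, 0.108, -0.002], [0.002, -0.0, -1.0]]
ft_force: [-0.5, -0.7, 0.1]
opening: 0.55
```

```bash
python3 - <<'E'
from h import *
s=bot.read_state();print(s['tcp_pos'],s['time'])
for n,r,c in(('scene',150,215),('top',135,220)):
    d=grab(n,n+'12.png'); a=cv2.imread('pics/'+n+'12.png')[r:r+65,c:c+65];cv2.imwrite('pics/'+n+'12c.png',cv2.resize(a,None,fx=9,fy=9,interpolation=cv2.INTER_CUBIC))
E
```

```text
[ 0.31018276 -0.45205169  0.24032607] 17.4
```

View pics/scene12c.png

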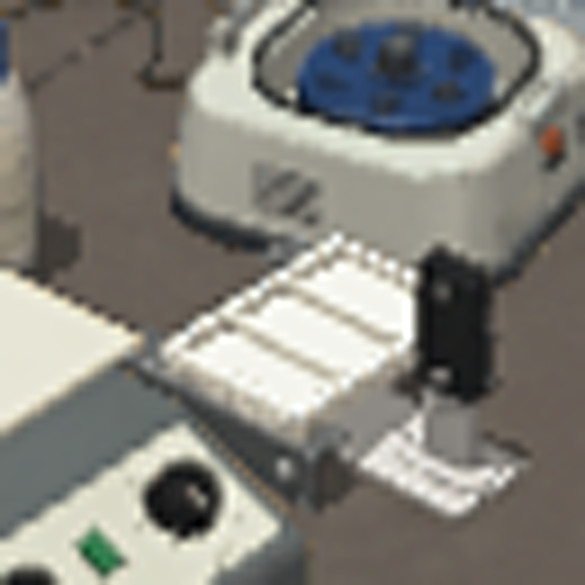

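View pics/top12c.png

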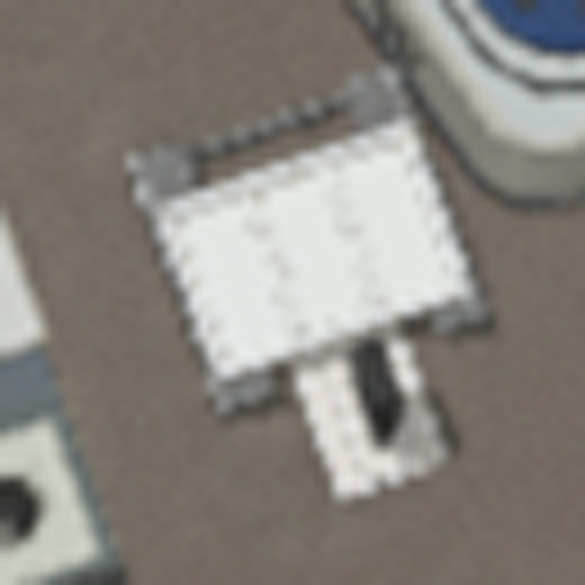

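The tray lies across both rails and square to them. The lifter stands upright, with its blade on the worktop under the tray. One numeric check before handing in.

```bash
python3 - <<'E'
from fit import *
V={'t':bot.grab_frame('top'),'s':bot.grab_frame('scene')}
o=[('t',(220+a/9,135+b/9),np.array(l)/1e3) for a,b,l in((157,205,(40,58,44)),(407,120,(40,-58,44)),(480,300,(-40,-58,44)),(216,384,(-40,58,44)))]
o+=[('s',(215+a/9,150+b/9),np.array(l)/1e3) for a,b,l in((160,350,(40,58,44)),(340,235,(40,-58,44)),(305,422,(-40,58,44)))]
x,r=fit(V,o,(.62,-.185,-.1));print(x,np.degrees(x[2]));print(r.round(1).tolist())
L=[('t',(220+338/9,135+500/9),(-.025,.025,.003)),('t',(220+450/9,135+450/9),(-.025,-.025,.003)),('s',(215+462/9,150+518/9),(-.025,.025,.003)),('s',(215+527/9,150+462/9),(-.025,-.025,.003))]
x,r=fit(V,L,(.54,-.177,-.1));print(x,r.round(1).tolist())
E
```

```text
[ 0.61813921 -0.18502188 -0.10640365] -6.0964800339000496
[[0.2, 0.8], [0.3, 0.6], [-0.8, -0.8], [0.4, -0.3], [0.3, -0.2], [-0.1, 0.3], [-0.7, -0.1]]
[ 0.54562212 -0.17778488 -0.018796  ] [[0.8, 0.1], [-0.2, 0.5], [-0.3, -0.2], [-0.3, -0.2]]
```

The tray centre is about 2 mm from the stand's point and its yaw is within about 1.5°. The blade's rear corners fit lying on the worktop. Handing in.

```bash
python3 -c "
from bench import bot
print(bot.sign_off())"
```

```text
the job is handed in; nothing more can be done
None
```

The tray is on the empty stand and the job is handed in. The last clock reading before the final checks was 17.4 s of the 58 s allowed. I gripped the lifter by its handle and slid the blade under the tray. After lifting it clear, I carried it level over the hotplate and lowered it onto the rails. I left the lifter under the tray and backed the arm away.

**Tray position:** The last pictures put its centre at (0.618, -0.185), about 2 mm from the stand's point. Its yaw is -6.1°; I measured the stand at -5.5° to -7.6° depending on method, so they agree within about 1.5°. It lies flat across both rails.

**Lifter:** It stands upright and let go, with the blade's rear corners fitting the worktop height. That puts the blade about 27 mm below the tray. Those rear corners alone gave a blade yaw of about -1°, against -6° from the robot's pose at release. I put this down to the short 50 mm baseline, and it doesn't affect the result.

**What didn't match or couldn't be checked:**
- **Touchdown:** The blade touched down with its front edge slightly low and a brief 17 N wrist force, then settled flat when I loosened the grip.
- **Detector:** Its best top-view hit for the empty stand was the turquoise look-alike. I took the stand's position from its rail corners in both pictures instead.
- **Contact forces:** I couldn't measure these directly; no picture showed the robot touching the tray.

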